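# Dock the sample plate and latch the keeper bar

## Task

Slide the loose sample plate along its channel in the white cradle, without lifting it out, until its holes drop over the brass pins and it lies flat on the cradle floor. Then swing the blue keeper bar shut across the plate until it snaps past the spring roller and stays latched against its stop. Press gently by feel, never forcing plate or bar (keep well under 35 N), and leave the other things on the bench undisturbed.

Things in the scene. Friction and masses are not known exactly. Their poses are not given: they have to be found in the camera images.
- cradle: White plastic cradle fixed to the bench. Origin at bench level (z=0) under the docked plate's centre; x away from the robot and y to its left at yaw 0. Slab x -102..134, y -118..87 mm, top z=15: the floor the plate drops to. Aluminium walls along y (10 thick, centred x=+-61.5, y -115..22, top z=32) form a 113 mm wide channel with open ends; the plate slides in it towards +y
- pin (a point): Centre of the top of the front brass pin, at cradle (0,32,25) mm. The three fixed pins, 14 mm dia, tops z=25 (10 mm above the floor), stand at cradle (0,32), (-38,-50) and (38,-50)
- plate: Loose steel plate, 110 (x) by 150 (y) by 8 mm, 0.3-0.55 kg, origin at centre of underside, axes as the cradle's. 19 mm through holes at its own (0,32), (-38,-50), (38,-50). Starts flat on the pin tops (origin z=25), 17-30 mm short on the cradle's -y side. Pushed to +y with a few N it drops 10 mm onto the pins, which stop it: origin then at cradle (0,0,15) within 3 mm.
- lip (a point): Centre of the outer (-y) face of the blue upright lip on the plate's -y edge, at plate (0,-75,20) mm: where to push the plate. Lip 90 mm wide, 6 mm thick, top 32 mm above the plate's underside. In front of it three vials are fixed on the plate (plate y=-18, tops 38 mm above the underside)
- keeper (a joint): Blue keeper bar's angle, rad: 0 = shut on a hard stop, bar along cradle +x across the plate; at t it points along (cos t, sin t) in cradle x, y. Starts 1.3-1.55, light friction, stays where left. From 0.11 rad its nose must ride over the spring roller: 11-17 N at the yellow knob; past 0.03 this falls away up to the stop, and the roller then holds it shut. An undocked plate blocks the bar
- hinge (a point): Point on the keeper bar's vertical hinge axis at the bar's mid-height: cradle (-78,40,34) mm. The hinge cap reaches z=53
- keeper_grip (a point): Point in the bar under its yellow knob, on its centre line 120 mm from the hinge, z=34 mm: push the side face here. Bar 18 mm wide, z 27..41, rounded nose end 169 mm from the hinge. Knob 18 mm dia, top z=59. Under the shut bar: plate top z=23, pin tops z=25
- catch (a point): Mid-height of the brass spring roller (20 mm dia, z 24..44) that the bar's nose snaps past, at cradle (97.5,45.5,34) mm; the grey catch block stands behind it at x 109..133, y 23..73, top z=49
- vial: Amber capped vial, 38 mm dia, 55 mm tall, standing loose on the cradle's far side slab; leave alone. Origin: centre of underside
- spatula: Lab spatula with blue handle, 170 mm long, lying on the bench beside the cradle; leave alone
- amber: Amber bottle, 66 mm dia, 150 mm tall; leave alone. Origin: centre of underside
- beaker: Glass beaker, 76 mm dia, 100 mm tall; leave alone. Origin: centre of underside
- jar: White jar with blue cap, 72 mm dia, 90 mm tall; leave alone. Origin: centre of underside
- mortar: White ceramic bowl, 100 mm dia, 50 mm tall; leave alone. Origin: centre of underside

How it is judged:
By the outcome, as a careful person would: the job done as asked, in the order asked, and still so for the second after the job is handed in, with the robot touching nothing.
It also fails if it takes over 51 s, if anything falls off the work surface, if the arm or the gripper's body presses on something with over 40 N, if the wrist force passes 120 N, or if a joint passes its speed limit or range.

## Robot

A 7-joint arm with a two-finger parallel gripper is mounted at the origin on the work surface. World frame = base frame: x ahead of the robot, y to its left, z up, the work surface at z = 0. Lengths are in m, angles in rad, forces in N, time in s.
With the tool pointing down it reaches from about 0.4 to 0.85 m from the base axis. Payload 4.5 kg.
Tool frame: the origin (TCP) lies on the mounting face of the last link; the fingertips stand 166 mm ahead of it and the grasp point (between the pads) lies 147 mm ahead of it (env.pinch_z is the distance from the TCP to the grasp point, in m); z points along the fingers, y is the line along which they close (so a half turn about z gives the same grasp; the last joint's range is limited). The gripper opens to 88 mm and grips with 3 to 60 N. Pads are 18 mm wide; open, the fingers measure 123 mm over their backs; the gripper's body (75 mm by 187 mm) begins 45 mm behind the grasp point.
Start: joints at [1.338, 0.689, -0.195, 1.565, 0.157, 0.902, -0.215], TCP at [0.165, -0.603, 0.405] pointing down, gripper open.
Joint ranges: [-3.01, 3.01], [-0.46, 2.08], [-1.47, 1.51], [0.13, 2.56], [-1, 4.14], [0.04, 2.09], [-2.66, 2.66]. Speed limits (rad/s): [2.57, 2.57, 3.14, 3.14, 3.14, 3.14, 3.14].

## Interface

Orientations are given as a rotation vector (axis times angle).
In Python, from bench import env, camrig, hand_in, get_state gives the robot as it stands (env), with the cameras (camrig), the job as plain functions and the readings as plain functions.
- The arm moves only by the shell command python3 drive.py 'ROWS' [FORCE]. ROWS is a JSON list of rows, 1 to 10 of them, each of 7 numbers: a rotation vector rx, ry, rz in a scale on which 1.0 is pi rad, then dx, dy, dz in shares of the most that a row can go, 1 being 62.5 mm, then the finger opening in m; each row shifts and turns the commanded pose from where the row before left it, along the tool's axes as they then stand; what a row does not reach is not made up. A row lasts 1/8 s, in which the tool goes at most 0.0625 m and 0.188 rad, less where a joint would pass 70% of its speed; a pose out of reach is approached as far as the arm can. The fingers move at their own pace and stop on an object; FORCE is the grip in N (left out, the last holds). Time passes only in rows, so rows that do not move let the fingers close. It prints the time, the measured TCP pose, the force, the opening and the grip force at its end. Shift and turn numbers lie between -1 and 1, and a call with a number outside is refused. Input that does not fit is refused with a message, and nothing moves.
- get_state(): the state, without advancing time (a new reading comes with each control period).
- camrig.get_image(name): name is "side" or "top" or "wrist"; returns a dict with "pixels" (480x640x3 uint8, red, green, blue), "intrinsics" (3x3 intrinsics, pixels), "R" (3x3) and "t" (3): a world point X has camera coordinates R X + t; the wrist camera has in their place "tool_from_camera" (4x4, takes a point from camera to tool coordinates, whose origin is the TCP and whose axes are the flange's). Camera axes: x right, y down, z forward; pixel columns grow to the right and rows downward; lengths in m; the calibration is good to about 2 mm. A picture is of the moment at which its call begins: read the wrist's pose just before it. There is no depth.
- hand_in(): hands the job in; it is judged then, once.
The state is a dict: "clock": time; "joints": joint angles; "joint_velocities": joint speeds; "effort": joint torques, N m; "position": TCP position; "ee_rot": TCP orientation; "force": force on the tool from outside, world axes, zero at the start; "ft_torque": the same for the moment, N m; "gripper_width": finger opening in m; "grip_force": force on a finger pad.
Only numpy, scipy, OpenCV 4.12 (cv2) and the standard library are available. Lean on these libraries where they do the work, as an engineer would, in place of code of your own. Each camera call takes 0.05 s, during which the arm holds its last target. There are 200 camera calls.

## Working session

There is one attempt and no reset: what is moved stays moved. The work goes in short steps, Python scripts to look and compute and a shell command to move; the robot and the scene stay as the last step left them, time stands still between calls to the robot, and variables do not carry over. Pictures are saved under pics/ and viewed, at most 10 in all, crops included, and the job is handed in when it is done.

```bash
ls; mkdir -p pics; python3 - <<'E'
from bench import env, camrig, hand_in, get_state
import cv2,numpy as np
s=get_state();print(s)
for n in("top","side"):
    im=camrig.get_image(n);cv2.imwrite(f"pics/{n}0.png",im["pixels"][:,:,::-1]);np.savez(f"pics/{n}0.npz",**im)
    print(n,im["intrinsics"],im["R"],im["t"])
im=camrig.get_image("wrist");print(im["tool_from_camera"])
E
```

```text
bench.py
drive.py
pics
{'clock': 0.0, 'joints': array([ 1.33779975,  0.68997778, -0.19451852,  1.56632748,  0.1573392 ,
        0.90251254, -0.21511811]), 'joint_velocities': array([ 0.00097411,  0.00096433,  0.00055908, -0.00048911, -0.00197039,
       -0.00105064,  0.00032091]), 'effort': array([-4.78576112e-04, -5.27564871e+01, -1.26685638e+00, -1.53434891e+01,
       -5.25085756e-02,  6.58734687e-03,  1.73044623e-04]), 'position': array([ 0.16466128, -0.60258242,  0.40391817]), 'ee_rot': array([-3.11189417e+00, -4.17747246e-01,  6.33019915e-04]), 'force': array([0.54959293, 0.83030795, 0.03065634]), 'ft_torque': array([-0.01082407,  0.0030004 , -0.02320541]), 'grip_force': 0.0, 'gripper_width': 0.08805748210886802}
top [[471.54821546   0.         324.42416093]
 [  0.         471.54821546 232.37198003]
 [  0.           0.           1.        ]] [[ 0.02101564 -0.99937545  0.02840864]
 [-0.99448981 -0.02381502 -0.10209241]
 [ 0.1027052  -0.02610657 -0.99436919]] [-0.03000966  0.56592908  1.16128773]
side [[434.02821904   0.         320.81219316]
 [  0.         434.02821904 244.92447014]
 [  0.           0.           1.        ]] [[ 0.87949699 -0.47561888  0.01648423]
 [-0.34373721 -0.65881901 -0.66918028]
 [ 0.3291349   0.5828758  -0.74291724]] [-0.51612919  0.23609762  0.95665249]
[[ 1.54841409e-04 -9.66864585e-01 -2.55289739e-01  6.49703449e-02]
 [ 9.99999975e-01  1.90613041e-04 -1.15381033e-04  1.57934583e-03]
 [ 1.60219388e-04 -2.55289714e-01  9.66864590e-01  1.97882882e-02]
 [ 0.00000000e+00  0.00000000e+00  0.00000000e+00  1.00000000e+00]]
```

View pics/top0.png

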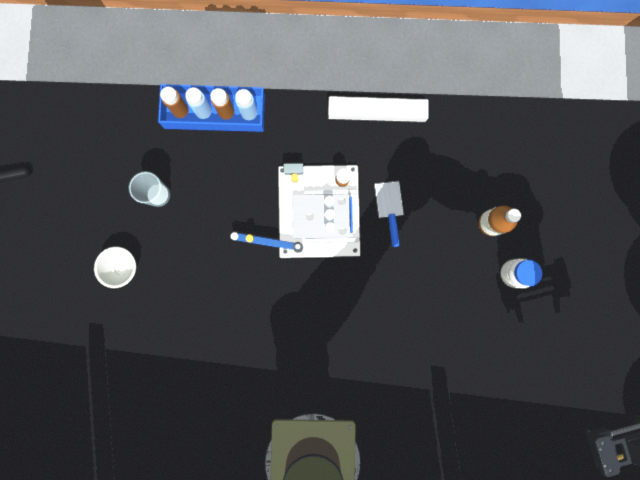

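View pics/side0.png

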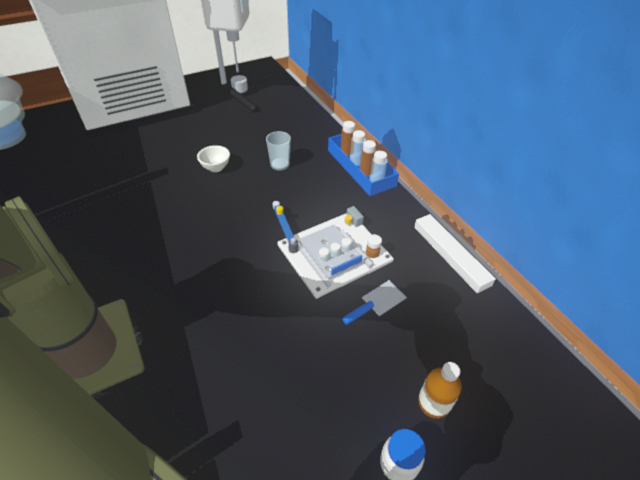

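The top view shows the cradle slab with corners near (278,166), (359,165), (361,257) and (279,258). The hinge is at (298,246), the knob at (250,238), the catch roller at (294,178), the lip at (351,213) and the loose vial at (342,177). The side view agrees: knob (280,210), lip (346,263).

```bash
cat > h.py <<'E'
import numpy as np,cv2
from scipy.spatial.transform import Rotation as Rr
def cam(im,s=None):
    K=im["intrinsics"]
    if "tool_from_camera" in im:
        T=np.eye(4);T[:3,:3]=Rr.from_rotvec(s["ee_rot"]).as_matrix();T[:3,3]=s["position"]
        M=T@im["tool_from_camera"];return K,M[:3,:3].T,-M[:3,:3].T@M[:3,3]
    return K,im["R"],im["t"]
def ray(c,uv):
    K,R,t=c;d=R.T@np.linalg.solve(K,[uv[0],uv[1],1.]);return -R.T@t,d/np.linalg.norm(d)
def onz(c,uv,z):
    o,d=ray(c,uv);return o+d*(z-o[2])/d[2]
def tri(rays):
    A=sum(np.eye(3)-np.outer(d,d) for o,d in rays);b=sum((np.eye(3)-np.outer(d,d))@o for o,d in rays);return np.linalg.solve(A,b)
def proj(c,X):
    K,R,t=c;p=K@(R@np.asarray(X)+t);return p[:2]/p[2]
def blobs(px,lo,hi,roi=None,amin=8):
    m=cv2.inRange(cv2.cvtColor(px,cv2.COLOR_RGB2HSV),np.array(lo),np.array(hi))
    if roi: k=np.zeros_like(m);k[roi[1]:roi[3],roi[0]:roi[2]]=1;m*=k
    n,l,st,ce=cv2.connectedComponentsWithStats(m)
    return [(st[i,4],ce[i].round(1),l==i) for i in range(1,n) if st[i,4]>=amin]
E
python3 - <<'E'
from h import *
T=dict(np.load("pics/top0.npz"));S=dict(np.load("pics/side0.npz"));ct,cs=cam(T),cam(S)
for n,I,roi in(("top",T,(220,150,380,270)),("side",S,(260,190,410,300))):
    for nm,lo,hi in(("yel",(20,120,120),(35,255,255)),("blue",(100,120,60),(125,255,255))):
        for a,c,m in blobs(I["pixels"],lo,hi,roi): print(n,nm,a,c)
w=blobs(T["pixels"],(0,0,110),(180,70,255),(265,150,375,270),200)
for a,c,m in w:
    q=cv2.boxPoints(cv2.minAreaRect(np.argwhere(m)[:,::-1].astype(np.float32)))
    P=np.array([onz(ct,p,.015) for p in q]);print(a,q.round(1).tolist(),P.round(4).tolist(),np.linalg.norm(np.diff(P,axis=0),axis=1))
E
```

```text
top yel 38 [249.4 237.3]
top blue 66 [350.6 213.1]
top blue 63 [241.5 237.2]
top blue 305 [271.3 242.2]
side yel 43 [279.6 209.6]
side yel 48 [348.  219.1]
side blue 75 [373.  191.6]
side blue 205 [284.9 225.9]
side blue 193 [346.1 264.6]
7184 [[278.0, 163.0], [359.0, 163.0], [359.0, 257.0], [278.0, 257.0]] [[0.7455, 0.1063, 0.015], [0.7514, -0.1038, 0.015], [0.507, -0.1071, 0.015], [0.5024, 0.0987, 0.015]] [0.21012988 0.24442964 0.20585002]
```

Units first: shifts go in shares of 62.5 mm and turns go in shares of pi rad. So 0.048 m is 0.768, -0.036 m is -0.576.

```bash
python3 drive.py '[[0,0,0,0.768,-0.576,0,0],[0,0,0,0.768,-0.576,0,0],[0,0,0,0.768,-0.576,0,0],[0,0,0,0.768,-0.576,0,0],[0,0,0,0.768,-0.576,0,0],[0,0,0,0.768,-0.576,0,0],[0,0,0,0.768,-0.576,0,0],[0,0,0,0.768,-0.576,0,0],[0,0,0,0.768,-0.576,0,0],[0,0,0,0.768,-0.576,0,0]]' 20
```

```text
clock: 1.4
position: [0.5338, -0.1274, 0.4046]
ee_rot: [3.113, 0.418, -0.0]
force: [1.0, -0.5, -0.2]
gripper_width: 0.0004
grip_force: 0.0
```

To row units: -0.039 m is -0.624, 0.029 m is 0.464, 0.134 rad / 3.1416 = 0.0427.

```bash
python3 drive.py '[[0,0,0.0427,0,0,0,0],[0,0,0.0427,0,0,0,0],[0,0,0,0.464,-0.624,0,0],[0,0,0,0.464,-0.624,0,0],[0,0,0,0.464,-0.624,0,0],[0,0,0,0.464,-0.624,0,0],[0,0,0,0,0,0,0],[0,0,0,0,0,0,0]]'
python3 - <<'E'
from bench import env, camrig, hand_in, get_state
from h import *
s=get_state();im=camrig.get_image("wrist");print(s["position"],s["ee_rot"],s["force"],im["intrinsics"])
cv2.imwrite("pics/w1.png",im["pixels"][:,:,::-1]);np.savez("pics/w1.npz",pos=s["position"],rot=s["ee_rot"],**im)
E
```

```text
clock: 2.4
position: [0.6487, 0.0262, 0.4042]
ee_rot: [3.14, -0.002, -0.002]
force: [0.9, -1.3, 0.4]
gripper_width: 0.0008
grip_force: 0.0
[0.64868256 0.02616289 0.404185  ] [ 3.14037483e+00 -2.36154440e-03 -2.25764650e-03] [ 0.91870558 -1.32532183  0.43584747] [[331.44423145   0.         319.3894073 ]
 [  0.         331.44423145 238.74681122]
 [  0.           0.           1.        ]]
```

View pics/w1.png

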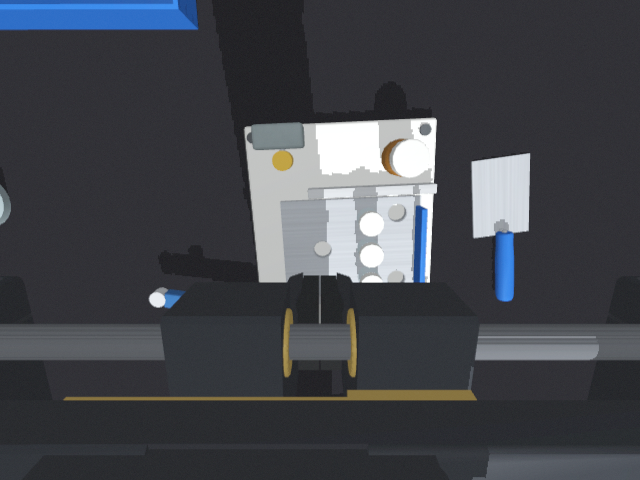

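The wrist view shows slab corners at about (246,127) and (436,119), the roller at (282,160), the far wall's end at (436,188), the lip at (420,240), and the loose vial at (403,158). The gripper hides the near part, so I'll step back for a second view.

To row units: -0.05 m is -0.8.

```bash
python3 drive.py '[[0,0,0,-0.8,0,0,0],[0,0,0,-0.8,0,0,0],[0,0,0,-0.8,0,0,0],[0,0,0,0,0,0,0],[0,0,0,0,0,0,0]]'
python3 - <<'E'
from bench import env, camrig, hand_in, get_state
from h import *
s=get_state();im=camrig.get_image("wrist")
cv2.imwrite("pics/w2.png",im["pixels"][:,:,::-1]);np.savez("pics/w2.npz",pos=s["position"],rot=s["ee_rot"],**im)
E
```

```text
clock: 3.08
position: [0.4996, 0.0259, 0.4054]
ee_rot: [3.141, -0.005, 0.003]
force: [-0.3, -0.3, -0.6]
gripper_width: 0.0005
grip_force: 0.0
```

View pics/w2.png

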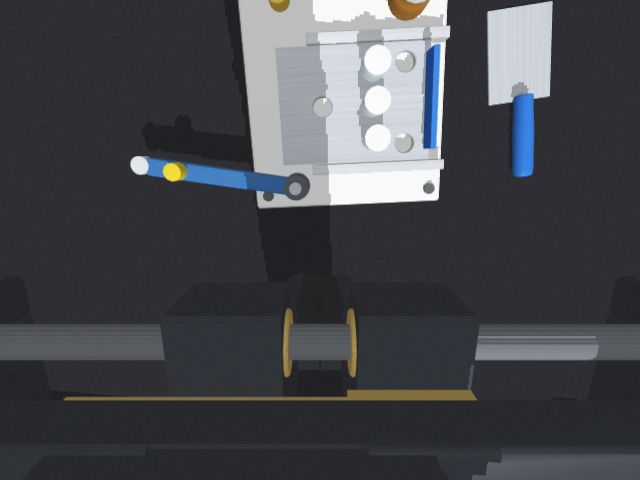

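The second view shows near slab corners at about (258,207) and (438,199), the hinge cap at (297,186), the knob at (175,172), the bar's end at (140,165), and the lip running from (434,45) to (431,148).

```bash
python3 - <<'E'
from h import *
L=lambda n:(lambda d:(d,cam(d,{"position":d["pos"],"ee_rot":d["rot"]})))(dict(np.load(f"pics/{n}.npz")))
(w1,c1),(w2,c2)=L("w1"),L("w2");T=dict(np.load("pics/top0.npz"));S=dict(np.load("pics/side0.npz"));ct,cs=cam(T),cam(S)
def mask(I): return cv2.inRange(cv2.cvtColor(I["pixels"],cv2.COLOR_RGB2HSV),(0,0,105),(180,60,255))
m1,m2=mask(w1),mask(w2)
far=[onz(c1,(u,np.flatnonzero(m1[100:180,u])[0]+99.5),.015) for u in range(315,420,3)]
near=[onz(c2,(u,np.flatnonzero(m2[150:230,u])[-1]+150.5),.015) for u in range(335,425,3)]
left=[onz(c1,(np.flatnonzero(m1[v,200:330])[0]+199.5,v),.015) for v in range(170,255,3)]+[onz(c2,(np.flatnonzero(m2[v,200:330])[0]+199.5,v),.015) for v in list(range(20,130,3))]
right=[onz(c1,(np.flatnonzero(m1[v,400:450])[-1]+400.5,v),.015) for v in range(135,180,3)]+[onz(c2,(np.flatnonzero(m2[v,400:470])[-1]+400.5,v),.015) for v in range(176,192,2)]
def fit(P,ax): # robust line
    x,y,a,b=cv2.fitLine(np.array(P)[:,:2].astype(np.float32),cv2.DIST_HUBER,0,1e-4,1e-4).ravel();return np.array([a,b]),np.array([x,y])*np.sign([x,y][ax])
F={n:fit(P,ax) for n,P,ax in(("far",far,1),("near",near,1),("left",left,0),("right",right,0))}
for n,(p,d) in F.items(): print(n,p.round(4),"yaw deg",np.degrees(np.arctan2(d[1],d[0])-(np.pi/2 if n in("far","near") else 0)).round(2))
def X(a,b):
    (p,d),(q,e)=F[a],F[b];k=np.linalg.solve(np.c_[d,-e],q-p);return p+k[0]*d
img=np.array([X("far","left"),X("far","right"),X("near","right"),X("near","left")]);mod=np.array([[.134,.087],[.134,-.118],[-.102,-.118],[-.102,.087]])
print("corners",img.round(4).tolist())
def rigid(A,B):
    a,b=A-A.mean(0),B-B.mean(0);y=np.arctan2((a[:,0]*b[:,1]-a[:,1]*b[:,0]).sum(),(a*b).sum());R=np.array([[np.cos(y),-np.sin(y)],[np.sin(y),np.cos(y)]]);return R,B.mean(0)-R@A.mean(0),y
R,t,y=rigid(mod,img);print("cradle",t.round(4),"yaw",np.degrees(y).round(2),"resid mm",((mod@R.T+t-img)*1e3).round(1).tolist())
for nm,uv,z in(("hinge",(297,186),.053),("knob",(175,172),.059),("nose",(140,165),.041)):
    P=onz(c2,uv,z);print(nm,P.round(4),"cradle",(R.T@(P[:2]-t)*1e3).round(1))
print("roller",(R.T@(onz(c1,(282.5,160),.044)[:2]-t)*1e3).round(1))
k=tri([ray(ct,(249.4,237.3)),ray(cs,(279.6,209.6)),ray(c2,(175,172))]);print("knob tri",k.round(4),(R.T@(k[:2]-t)*1e3).round(1))
b1=blobs(w1["pixels"],(100,120,60),(125,255,255),(405,195,435,285))
b2=blobs(w2["pixels"],(100,120,60),(125,255,255),(415,30,445,160));l2=max(b2,key=lambda b:b[0])
ys,xs=np.where(l2[2]);print("lip",xs.min(),xs.max(),ys.min(),ys.max())
lt=tri([ray(ct,(350.6,213.1)),ray(cs,(346.1,264.6)),ray(c2,l2[1])]);print("lip tri",lt.round(4),(R.T@(lt[:2]-t)*1e3).round(1))
for v in(60,95,130):
    P=onz(c2,(xs[ys==v].max()+.5,v),.057);print("lip outer top",P.round(4),(R.T@(P[:2]-t)*1e3).round(1))
v=onz(c1,(405,158),.07);print("vial",v.round(3),(R.T@(v[:2]-t)*1e3).round(1))
E
```

```text
far [ 0.7449 -0.0251] yaw deg 2.48
near [ 0.5093 -0.0422] yaw deg 2.55
left [0.6439 0.1003] yaw deg 2.48
right [ 0.6212 -0.1048] yaw deg 2.5
corners [[0.739300012588501, 0.10450000315904617], [0.7480999827384949, -0.09920000284910202], [0.5123000144958496, -0.10949999839067459], [0.5031999945640564, 0.094200000166893]]
cradle [0.6091 0.0123] yaw 2.5 resid mm [[-0.1, 0.6], [-0.0, -0.5], [0.0, -0.6], [0.1, 0.5]]
hinge [0.5323 0.0465 0.053 ] cradle [-75.2  37.5]
knob [0.5467 0.1639 0.059 ] cradle [-55.7 154.2]
nose [0.5527 0.2063 0.041 ] cradle [-47.8 196.3]
roller [98.1 44.4]
knob tri [0.547  0.1673 0.0524] [-55.2 157.6]
lip 424 439 45 147
lip tri [ 0.6148 -0.0818  0.0453] [  1.7 -94.2]
lip outer top [ 0.6446 -0.0832  0.057 ] [ 31.4 -96.9]
lip outer top [ 0.6154 -0.0848  0.057 ] [  2.1 -97.3]
lip outer top [ 0.5848 -0.0866  0.057 ] [-28.6 -97.7]
vial [ 0.707 -0.055  0.07 ] [ 95.4 -71.3]
```

To row units: 0.04 m is 0.64, 0.0371 m is 0.5936, -0.044 rad / 3.1416 = -0.014.

```bash
python3 drive.py '[[0,0,-0.014,0,0,0,0],[0,0,0,0.4352,0.5936,0.32,0],[0,0,0,0.4352,0.5936,0.32,0],[0,0,0,0.4352,0.5936,0.32,0],[0,0,0,0.4352,0.5936,0.32,0],[0,0,0,0,0,0.64,0],[0,0,0,0,0,0.64,0],[0,0,0,0,0,0.48,0],[0,0,0,0,0,0,0],[0,0,0,0,0,0,0]]'
python3 - <<'E'
from bench import env, camrig, hand_in, get_state
from h import *
s=get_state();im=camrig.get_image("wrist");cv2.imwrite("pics/w3.png",im["pixels"][:,:,::-1])
y=np.radians(2.5);R=np.array([[np.cos(y),-np.sin(y)],[np.sin(y),np.cos(y)]])
print(R.T@(s["position"][:2]-[.6091,.0123]),s["position"],Rr.from_rotvec(s["ee_rot"]).as_matrix().round(3).tolist(),s["force"])
E
```

```text
clock: 4.38
position: [0.615, -0.1169, 0.2156]
ee_rot: [3.141, 0.068, 0.003]
force: [1.0, -0.1, 0.1]
gripper_width: 0.0006
grip_force: 0.0
[ 0.00022842 -0.12935694] [ 0.61497067 -0.11692385  0.21557622] [[0.999, 0.043, 0.002], [0.043, -0.999, -0.0], [0.002, 0.0, -1.0]] [ 0.96041723 -0.08543031  0.11238771]
```

View pics/w3.png

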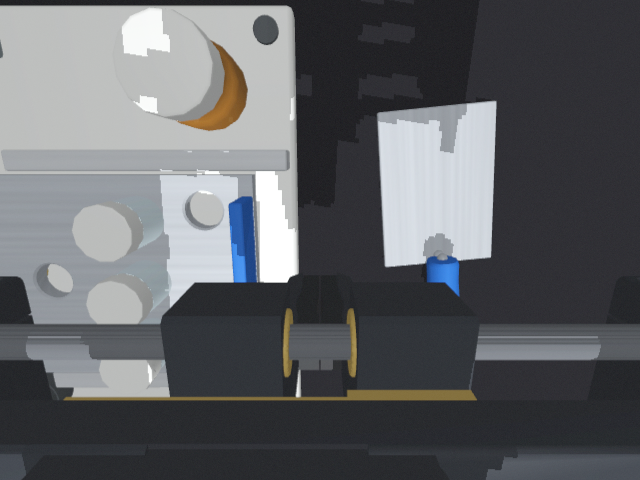

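The fingers stand between the lip (about (240,240)) and the spatula (from x≈380 px), with both clear. I'll descend and advance to contact.

To row units: 0.017 m is 0.272, -0.004 m is -0.064.

```bash
python3 drive.py '[[0,0,0,0,0,0.272,0],[0,0,0,0,0,0,0],[0,0,0,0,-0.064,0,0],[0,0,0,0,-0.064,0,0],[0,0,0,0,-0.064,0,0],[0,0,0,0,-0.048,0,0],[0,0,0,0,0,0,0]]'; python3 drive.py '[[0,0,0,0,-0.048,0,0],[0,0,0,0,-0.048,0,0],[0,0,0,0,0,0,0]]'
```

```text
clock: 5.3
position: [0.6135, -0.1012, 0.1978]
ee_rot: [-3.141, -0.068, -0.0]
force: [0.0, -0.2, -0.1]
gripper_width: 0.001
grip_force: 0.0
clock: 5.68
position: [0.6132, -0.096, 0.1978]
ee_rot: [3.14, 0.067, 0.0]
force: [0.7, -1.9, 0.3]
gripper_width: 0.0006
grip_force: 1.1
```

To row units: -0.003 m is -0.048, -0.002 m is -0.032.

```bash
python3 drive.py '[[0,0,0,0,-0.048,0,0],[0,0,0,0,-0.048,0,0],[0,0,0,0,-0.048,0,0],[0,0,0,0,-0.048,0,0],[0,0,0,0,-0.032,0,0],[0,0,0,0,0,0,0]]'; python3 drive.py '[[0,0,0,0,-0.032,0,0],[0,0,0,0,-0.032,0,0],[0,0,0,0,0,0,0]]'
```

```text
clock: 6.42
position: [0.6127, -0.0812, 0.1977]
ee_rot: [-3.14, -0.068, -0.0]
force: [0.4, -1.6, 1.0]
gripper_width: 0.0004
grip_force: 0.8
clock: 6.8
position: [0.6124, -0.0771, 0.1976]
ee_rot: [-3.14, -0.068, 0.0]
force: [-0.5, -0.6, -0.3]
gripper_width: 0.0004
grip_force: 0.4
```

To row units: -0.001 m is -0.016.

```bash
for i in 1; do python3 drive.py '[[0,0,0,0,-0.016,0,0],[0,0,0,0,-0.016,0,0],[0,0,0,0,0,0,0]]'; done;  python3 - <<'E'
from bench import env, camrig, hand_in, get_state
from h import *
im=camrig.get_image("top");cv2.imwrite("pics/t2.png",im["pixels"][:,:,::-1])
s=get_state();im=camrig.get_image("wrist");cv2.imwrite("pics/w4.png",im["pixels"][:,:,::-1])
E
```

```text
clock: 7.18
position: [0.6124, -0.0757, 0.1977]
ee_rot: [3.141, 0.067, -0.0]
force: [-0.1, -1.4, -1.1]
gripper_width: 0.0
grip_force: 1.0
```

View pics/w4.png

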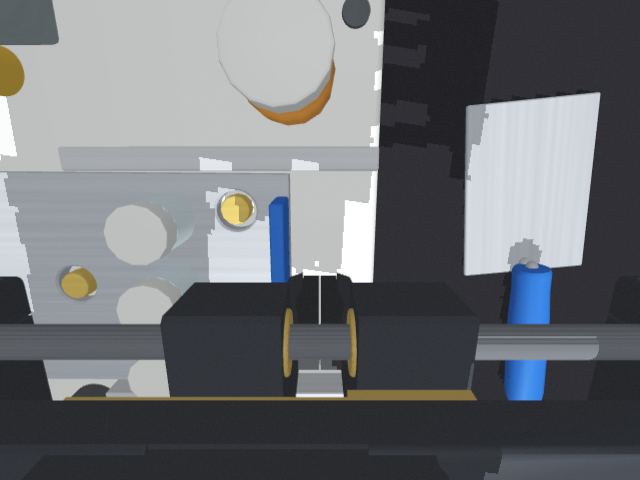

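The brass pins now show inside the holes at (237,209) and (78,283), nearly concentric. I'll press gently a little further to feel for the stop.

To row units: -0.001 m is -0.016.

```bash
python3 drive.py '[[0,0,0,0,-0.016,0,0],[0,0,0,0,0,0,0]]'; python3 drive.py '[[0,0,0,0,-0.016,0,0],[0,0,0,0,0,0,0]]';python3 drive.py '[[0,0,0,0,-0.016,0,0],[0,0,0,0,0,0,0]]'
```

```text
clock: 7.52
position: [0.6123, -0.0745, 0.1977]
ee_rot: [-3.141, -0.068, 0.0]
force: [-0.2, -1.6, -0.8]
gripper_width: 0.0005
grip_force: 0.8
clock: 7.78
position: [0.6123, -0.0736, 0.1977]
ee_rot: [3.141, 0.067, 0.0]
force: [-0.2, -1.5, -1.5]
gripper_width: 0.0007
grip_force: 1.0
clock: 8.02
position: [0.6123, -0.0734, 0.1977]
ee_rot: [3.14, 0.066, 0.0]
force: [-0.0, -4.6, -1.7]
gripper_width: 0.0004
grip_force: 2.0
```

Force is rising to 4.6 N with no advance, so it's against the pins. I'll back off, rise, and check the drop.

To row units: -0.05 m is -0.8, -0.02 m is -0.32.

```bash
python3 drive.py '[[0,0,0,0,0.128,0,0],[0,0,0,0,0.192,0,0],[0,0,0,0,0,-0.8,0],[0,0,0,-0.48,0,-0.8,0],[0,0,0,-0.8,0,-0.32,0],[0,0,0,-0.8,-0.32,0,0],[0,0,0,-0.32,-0.32,0,0],[0,0,0,0,0,0,0],[0,0,0,0,0,0,0]]';  python3 - <<'E'
from bench import env, camrig, hand_in, get_state
from h import *
s=get_state();im=camrig.get_image("wrist");cv2.imwrite("pics/w5.png",im["pixels"][:,:,::-1]);np.savez("pics/w5.npz",pos=s["position"],rot=s["ee_rot"],**im)
S=camrig.get_image("side");cs=cam(S);c=cam(im,s);T=camrig.get_image("top");ct=cam(T)
a=max(blobs(S["pixels"],(100,120,60),(125,255,255),(315,240,375,290)),key=lambda b:b[0])
b=blobs(T["pixels"],(100,120,60),(125,255,255),(325,180,370,250)); w=blobs(im["pixels"],(100,120,60),(125,255,255),None,100)
print(a[:2],[x[:2] for x in b],[x[:2] for x in w])
E
```

```text
clock: 9.15
position: [0.4627, -0.0597, 0.3179]
ee_rot: [3.141, 0.067, 0.003]
force: [1.4, -0.1, 0.3]
gripper_width: 0.0003
grip_force: 0.0
(np.int32(179), array([340.3, 260.5])) [(np.int32(69), array([340.5, 215.2]))] [(np.int32(815), array([322.6,  47.7])), (np.int32(3186), array([493.5,  89.2])), (np.int32(3595), array([ 87.4, 126.2]))]
```

View pics/w5.png

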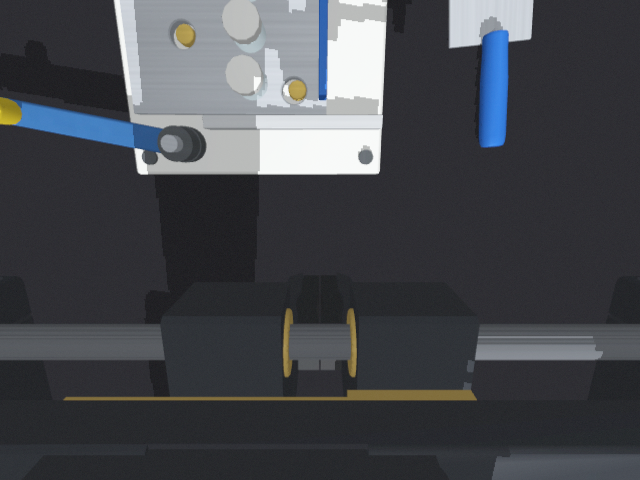

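```bash
python3 - <<'E'
from h import *
T=dict(np.load("pics/top0.npz"));S=dict(np.load("pics/side0.npz"));ct,cs=cam(T),cam(S)
p0=tri([ray(ct,(350.6,213.1)),ray(cs,(346.1,264.6))]);p1=tri([ray(ct,(340.5,215.2)),ray(cs,(340.3,260.5))])
print(p0.round(4),p1.round(4))
w=dict(np.load("pics/w5.npz"));c=cam(w,{"position":w["pos"],"ee_rot":w["rot"]})
y=np.radians(2.5);R=np.array([[np.cos(y),-np.sin(y)],[np.sin(y),np.cos(y)]]);t=np.array([.6091,.0123])
# pins vs plate near edge and holes
for n,uv,z in(("pinF",(185,36),.025),("pinB",(297.5,90.5),.025)): print(n,(R.T@(onz(c,uv,z)[:2]-t)*1e3).round(1))
px=w["pixels"]
m=max(blobs(px,(100,120,60),(125,255,255),(310,0,335,110)),key=lambda b:b[0])[2]
for v in(20,60):
    u=np.flatnonzero(m[v]);print(v,u.min(),u.max(),[(z,(R.T@(onz(c,(u.max()+.5,v),z)[:2]-t)*1e3).round(1)) for z in(.047,.057)])
cv2.imwrite("pics/w5c.png",cv2.resize(px[0:180,100:400],None,fx=2.6,fy=2.6,interpolation=cv2.INTER_CUBIC)[:,:,::-1])
E
```

```text
[ 0.6144 -0.0812  0.0443] [ 0.6108 -0.057   0.0362]
pinF [-1.5 31.3]
pinB [-38.6 -50.6]
20 319 327 [(0.047, array([  1.3, -72.8])), (0.057, array([ -2.1, -72.6]))]
60 319 326 [(0.047, array([-22.9, -72.2])), (0.057, array([-25.4, -72. ]))]
```

View pics/w5c.png

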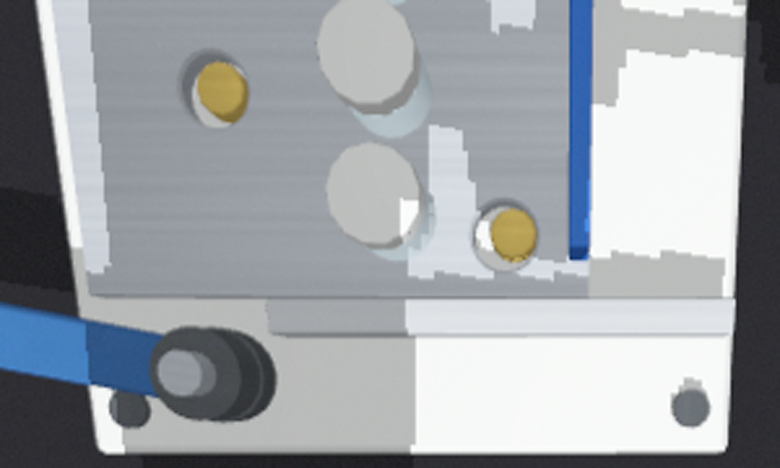

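This confirms docking: the brass pin tops stand proud inside both visible holes, and the lip centre fell about 8–9 mm to z≈0.036. Its outer face is at about cradle y = −72.5. Next is the keeper: bring the fingers to the −x side of the bar at the knob's radius.

To row units: -0.05 m is -0.8, 0.04 m is 0.64.

```bash
python3 drive.py '[[0,0,0,0.16,-0.8,0,0],[0,0,0,0.16,-0.8,0,0],[0,0,0,0.16,-0.8,0,0],[0,0,0,0.16,-0.8,0,0],[0,0,0,0.368,-0.448,0,0],[0,0,0,0,0,0,0],[0,0,0,0,0,0.8,0],[0,0,0,0,0,0.64,0],[0,0,0,0,0,0.32,0],[0,0,0,0,0,0,0]]';  cat > where.py <<'E'
from bench import env, camrig, hand_in, get_state
from h import *
s=get_state()
y=np.radians(2.5);R=np.array([[np.cos(y),-np.sin(y)],[np.sin(y),np.cos(y)]]);t=np.array([.6091,.0123])
p=R.T@(s["position"][:2]-t)*1e3;q=p-[-78,40]
print("cradle",p.round(1),"z",s["position"][2].round(4),"polar",np.hypot(*q).round(1),np.arctan2(q[1],q[0]).round(3),"F cradle",(R.T@s["force"][:2]).round(1),s["force"][2].round(1),"tool yaw",np.degrees(np.arctan2(*Rr.from_rotvec(s["ee_rot"]).as_matrix()[[1,0],0])).round(1))
E
python3 where.py
```

```text
clock: 10.55
position: [0.5143, 0.1698, 0.2063]
ee_rot: [3.139, 0.064, -0.005]
force: [0.3, 0.6, 0.5]
gripper_width: 0.0003
grip_force: 0.0
cradle [-87.9 161.5] z 0.2063 polar 121.9 1.652 F cradle [0.4 0.6] 0.5 tool yaw 2.4
```

To row units: 0.008 m is 0.128, 0.004 m is 0.064, 0.1 rad / 3.1416 = 0.0318.

```bash
python3 drive.py '[[0,0,0.0318,0,0,0.128,0],[0,0,0.0286,0,0,0,0],[0,0,0,0.128,-0.032,0,0],[0,0,0,0.064,0,0,0],[0,0,0,0,0,0,0],[0,0,0,0,0,0,0]]';python3 where.py; python3 drive.py '[[0,0,0.0159,0.096,-0.0112,0,0],[0,0,0.0159,0.096,-0.0112,0,0],[0,0,0.0159,0.096,-0.0112,0,0],[0,0,0.0159,0.096,-0.0112,0,0]]';python3 where.py
```

```text
clock: 11.3
position: [0.5269, 0.1715, 0.1998]
ee_rot: [3.133, -0.23, -0.0]
force: [-0.5, 0.3, 0.6]
gripper_width: 0.0007
grip_force: 0.0
cradle [-75.2 162.6] z 0.1998 polar 122.6 1.548 F cradle [-0.5  0.3] 0.6 tool yaw -8.4
clock: 11.8
position: [0.5514, 0.1691, 0.1997]
ee_rot: [-3.093, 0.548, -0.0]
force: [-1.6, 1.1, 0.1]
gripper_width: 0.0005
grip_force: 0.3
cradle [-50.8 159.2] z 0.1997 polar 122.3 1.347 F cradle [-1.5  1.1] 0.1 tool yaw -20.1
```

To row units: 0.0121 m is 0.1936, -0.0014 m is -0.0224, 0.1 rad / 3.1416 = 0.0318.

```bash
python3 drive.py '[[0,0,0.0318,0.1936,-0.0224,0,0],[0,0,0.0318,0.1936,-0.0224,0,0],[0,0,0.0318,0.1936,-0.0224,0,0],[0,0,0.0318,0.1936,-0.0224,0,0],[0,0,0,0,0,0,0]]';python3 where.py; python3 drive.py '[[0,0,0.0318,0.1936,-0.0224,0,0],[0,0,0.0318,0.1936,-0.0224,0,0],[0,0,0.0318,0.1936,-0.0224,0,0],[0,0,0.0318,0.1936,-0.0224,0,0],[0,0,0,0,0,0,0],[0,0,0,0,0,0,0]]';python3 where.py
```

```text
clock: 12.42
position: [0.5967, 0.1502, 0.1997]
ee_rot: [2.924, -1.148, 0.003]
force: [-0.1, -0.2, 0.1]
gripper_width: 0.0005
grip_force: 0.0
cradle [ -6.4 138.3] z 0.1997 polar 121.6 0.941 F cradle [-0.1 -0.2] 0.1 tool yaw -42.9
clock: 13.18
position: [0.6297, 0.1175, 0.1996]
ee_rot: [-2.641, 1.701, 0.001]
force: [-0.6, 1.0, -0.3]
gripper_width: 0.0008
grip_force: 0.0
cradle [ 25.2 104.2] z 0.1996 polar 121.5 0.557 F cradle [-0.5  1.1] -0.3 tool yaw -65.6
```

To row units: 0.0121 m is 0.1936, -0.0014 m is -0.0224, 0.1 rad / 3.1416 = 0.0318.

```bash
python3 drive.py '[[0,0,0.0318,0.1936,-0.0224,0,0],[0,0,0.0318,0.1936,-0.0224,0,0],[0,0,0,0,0,0,0]]';python3 where.py; python3 drive.py '[[0,0,0.0127,0.0768,-0.0128,0,0],[0,0,0,0,0,0,0]]';python3 where.py
python3 - <<'E'
from bench import env, camrig, hand_in, get_state
import cv2
cv2.imwrite("pics/t3.png",cv2.resize(camrig.get_image("top")["pixels"][140:280,210:390,::-1],None,fx=4,fy=4))
E
```

```text
clock: 13.55
position: [0.6415, 0.0952, 0.1996]
ee_rot: [2.456, -1.957, 0.001]
force: [0.3, 0.1, -0.9]
gripper_width: 0.0005
grip_force: 0.0
cradle [35.9 81.4] z 0.1996 polar 121.2 0.348 F cradle [0.3 0.1] -0.9 tool yaw -77.1
clock: 13.8
position: [0.6433, 0.0911, 0.1996]
ee_rot: [2.416, -2.007, -0.0]
force: [-0.1, -0.5, -0.1]
gripper_width: 0.0006
grip_force: 0.0
cradle [37.6 77.2] z 0.1996 polar 121.4 0.312 F cradle [-0.1 -0.5] -0.1 tool yaw -79.4
```

View pics/t3.png

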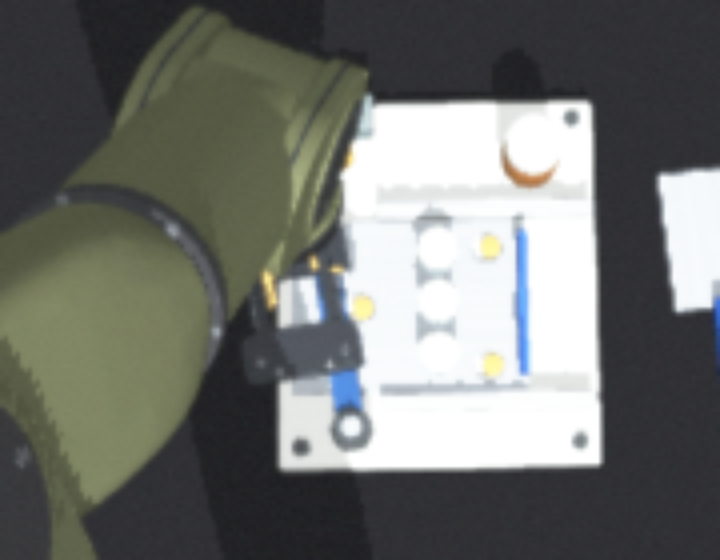

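The bar has swung over the plate ahead of the fingers and lies near the front pin at (362,307). I'll go on in small steps, reading force.

To row units: 0.0036 m is 0.0576, -0.0006 m is -0.0096, 0.03 rad / 3.1416 = 0.0095.

```bash
python3 drive.py '[[0,0,0.0095,0.0576,-0.0096,0,0],[0,0,0.0095,0.0576,-0.0096,0,0],[0,0,0,0,0,0,0]]' | grep -E force;python3 where.py; for i in 1; do python3 drive.py '[[0,0,0.0064,0.0384,-0.0064,0,0],[0,0,0,0,0,0,0]]' | grep ^force;done;python3 where.py;  python3 drive.py '[[0,0,0.0032,0.0192,-0.0032,0,0],[0,0,0,0,0,0,0]]' | grep ^force;python3 where.py
```

```text
force: [-2.4, 4.4, 2.5]
grip_force: 2.4
cradle [39.6 71.6] z 0.1996 polar 121.8 0.263 F cradle [-2.2  4.5] 2.5 tool yaw -82.9
force: [-2.1, 7.5, 3.1]
cradle [40.  70.9] z 0.1996 polar 122.0 0.256 F cradle [-1.7  7.6] 3.1 tool yaw -83.9
force: [-3.1, 9.0, 3.9]
cradle [40.2 70.6] z 0.1996 polar 122.1 0.253 F cradle [-2.7  9.1] 3.9 tool yaw -84.5
```

To row units: 0.0015 m is 0.024, 0.01 rad / 3.1416 = 0.0032.

```bash
python3 drive.py '[[0,0,0.0032,0.024,0,0,0],[0,0,0,0,0,0,0]]' | grep ^force;python3 where.py;  python3 drive.py '[[0,0,0.0032,0.024,0,0,0],[0,0,0,0,0,0,0]]' | grep ^force;python3 where.py;  python3 drive.py '[[0,0,0.0032,0.024,0,0,0],[0,0,0,0,0,0,0]]' | grep ^force;python3 where.py
```

```text
force: [-3.3, 10.3, 5.0]
cradle [40.3 69.9] z 0.1996 polar 122.1 0.248 F cradle [-2.8 10.4] 5.0 tool yaw -85.0
force: [-2.8, 11.9, 4.8]
cradle [40.5 69.2] z 0.1996 polar 122.0 0.241 F cradle [-2.3 12. ] 4.8 tool yaw -85.5
force: [-3.4, 13.9, 4.8]
cradle [40.6 68.5] z 0.1996 polar 122.0 0.235 F cradle [-2.8 14. ] 4.8 tool yaw -86.1
```

To row units: 0.0012 m is 0.0192, 0.01 rad / 3.1416 = 0.0032.

```bash
python3 drive.py '[[0,0,0.0032,0.0192,0,0,0],[0,0,0,0,0,0,0]]' | grep ^force;python3 where.py;  python3 drive.py '[[0,0,0.0032,0.0192,0,0,0],[0,0,0,0,0,0,0]]' | grep ^force;python3 where.py;  python3 drive.py '[[0,0,0.0032,0.0192,0,0,0],[0,0,0,0,0,0,0]]' | grep ^force;python3 where.py
```

```text
force: [-2.8, 14.3, 5.1]
cradle [40.8 67.8] z 0.1996 polar 122.0 0.23 F cradle [-2.2 14.4] 5.1 tool yaw -86.6
force: [-2.0, 15.1, 5.2]
cradle [40.9 67. ] z 0.1996 polar 121.9 0.223 F cradle [-1.4 15.2] 5.2 tool yaw -87.2
force: [-2.4, 16.5, 4.3]
cradle [41.1 65.9] z 0.1996 polar 121.9 0.214 F cradle [-1.7 16.6] 4.3 tool yaw -87.7
```

To row units: 0.001 m is 0.016, 0.01 rad / 3.1416 = 0.0032.

```bash
python3 drive.py '[[0,0,0.0032,0.016,0,0,0],[0,0,0,0,0,0,0]]' | grep ^force;python3 where.py;  python3 drive.py '[[0,0,0.0032,0.016,0,0,0],[0,0,0,0,0,0,0]]' | grep ^force;python3 where.py
```

```text
force: [-1.1, 14.2, 3.7]
cradle [41.3 64.4] z 0.1997 polar 121.7 0.201 F cradle [-0.5 14.2] 3.7 tool yaw -88.3
force: [0.7, 4.7, 0.2]
cradle [41.5 60.3] z 0.1997 polar 121.2 0.168 F cradle [0.9 4.6] 0.2 tool yaw -89.0
```

To row units: 0.001 m is 0.016.

```bash
python3 drive.py '[[0,0,0,0.016,0,0,0],[0,0,0,0,0,0,0]]' | grep ^force;python3 where.py;  python3 drive.py '[[0,0,0,0.016,0,0,0],[0,0,0,0,0,0,0]]' | grep ^force;python3 where.py
```

```text
force: [0.8, 9.4, 1.9]
cradle [41.6 59.4] z 0.1997 polar 121.1 0.161 F cradle [1.2 9.3] 1.9 tool yaw -89.0
force: [0.5, 10.4, 1.7]
cradle [41.6 59.1] z 0.1998 polar 121.1 0.158 F cradle [ 1.  10.4] 1.7 tool yaw -89.0
```

The force dropped from 14 to 5 N as it snapped, then rose again against the stop. I'll withdraw and verify.

To row units: -0.05 m is -0.8, -0.02 m is -0.32.

```bash
python3 drive.py '[[0,0,0,-0.128,0,0,0],[0,0,0,-0.32,0,0,0],[0,0,0,0,0,-0.64,0],[0,0,0,0,0,-0.8,0],[0,0,0,-0.64,0,-0.64,0],[0,0,0,-0.8,0,0,0],[0,0,0,-0.48,0,0,0],[0,0,0,0,0,0,0],[0,0,0,0,0,0,0]]'; python3 where.py;  python3 - <<'E'
from bench import env, camrig, hand_in, get_state
from h import *
s=get_state();im=camrig.get_image("wrist");cv2.imwrite("pics/w6.png",im["pixels"][:,:,::-1]);np.savez("pics/w6.npz",pos=s["position"],rot=s["ee_rot"],**im)
c=cam(im,s);y=np.radians(2.5);R=np.array([[np.cos(y),-np.sin(y)],[np.sin(y),np.cos(y)]]);t=np.array([.6091,.0123])
for p in((-78,40,53),(42,40,59),(97.5,45.5,44),(0,32,25)): print(p,proj(c,[*(R@(np.array(p[:2])/1e3)+t),p[2]/1e3]).round(1))
for a,ce,m in blobs(im["pixels"],(20,120,120),(35,255,255),None,40): print("yellow",a,ce,(R.T@(onz(c,ce,.059)[:2]-t)*1e3).round(1))
E
```

```text
clock: 18.35
position: [0.6347, 0.1955, 0.3299]
ee_rot: [-2.254, 2.176, 0.001]
force: [-0.2, 0.2, 0.1]
gripper_width: 0.0004
grip_force: 0.0
cradle [ 33.6 182. ] z 0.3299 polar 180.6 0.905 F cradle [-0.2  0.2] 0.1 tool yaw -88.0
(-78, 40, 53) [482.9  33.8]
(42, 40, 59) [307.6  32.8]
(97.5, 45.5, 44) [231.5  49.3]
(0, 32, 25) [364.2  35.4]
yellow 699 [307.7  35.8] [42.  41.8]
yellow 840 [230.6  52.3] [94.6 51.3]
yellow 186 [287.4 324.1] [ 62.9 257.5]
yellow 319 [352.8 344.1] [  7.4 276.9]
yellow 102 [286.2 365.6] [ 65.3 297.9]
yellow 1722 [338.7 396.2] [ 19.2 329.9]
```

View pics/w6.png

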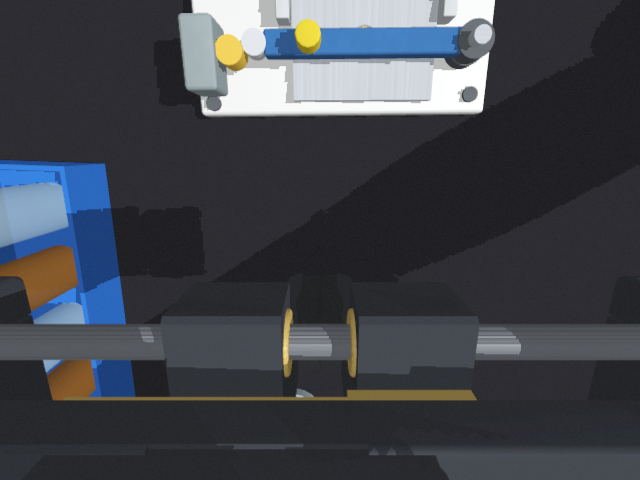

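The bar lies straight across the plate. The knob at (307.7,35.8) and the roller at (231,52) both sit about 3 px below their predicted shut positions. That common offset is calibration error, so the keeper is at about 0 rad, with the nose past the roller.

```bash
python3 -c "
from bench import env, camrig, hand_in, get_state
print(hand_in())"
```

```text
the job is handed in; nothing more can be done
None
```

The plate is docked flat over its pins and the keeper bar is latched against its stop; I handed the job in at about 18.4 s of the 51 s limit. The highest contact force I read was about 17 N, and nothing else on the bench was touched as far as I could see.

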